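Lean the square bat on the drying rack

TASK

Lift the square wooden bat out of the slotted stand and lean it to dry against the steel rail of the drying rack: its lower edge set down (not dropped) on the rack's base board, its top tipped back over the rail about 20 degrees from upright, square to the rail and near its middle, so that it stays there without sliding once let go. Leave the eight-sided bat in its slot.

Things in the scene. Friction and masses are not known exactly. Their poses are not given: they have to be found in the camera images.
- bat_square: Square plain wooden bat (board), 160 x 160 x 12 mm, about 0.19 kg, standing upright on edge in one of the stand's two slots: lower edge 12 mm above the table, top edge at 172 mm. Origin: centre of its lower edge face. x: through the 12 mm thickness; y: along its width; z: up the board (top edge at z = 160 mm). Take it by the top edge, across the thickness.
- bat_octagon: Bystander: plain wooden bat, also 12 mm thick and 160 mm high, but eight-sided, its top edge only 66 mm long. It stands in the other slot, 90 mm from the square bat, centre to centre. Same origin and axes as the square bat.
- rack: Fixed rack: base board 15 mm thick, 280 mm wide, from x = -60 to 130 mm; above x = 0 a 12 mm round steel rail, axis 105 mm above the table, posts (120 mm high) at y = +-125 mm. Origin: on the table under the rail's middle. y: along the rail; x: to where the foot goes, about away from the robot. Foot centre at x = 45 mm, leaning on the rail = 20 degrees (28 mm: 10, 64 mm: 30). No lip.
- stand: Fixed slotted wooden stand, 160 x 190 mm, 46 mm high. Origin: centre of its underside. Two 15 mm wide slots along y, at x = -45 and +45 mm, floor 12 mm above the table; a bat sits 34 mm deep and comes out straight up. Stand and rack are on opposite sides of the robot's middle. A mug, a steel ring and a brush lie beyond both, clear of the work.
Things that resemble listed ones, but are neither listed nor needed, are in the scene too. Leave any blue or yellow look-alike of the bat_square alone.

How it is judged:
By the outcome, as a careful person would: the job done as asked, in the order asked, and still so for the second after the job is handed in, with the robot touching nothing.
It also fails if it takes over 38 s, if anything falls off the work surface, if the arm or the gripper's body presses on something with over 40 N, if the wrist force passes 120 N, or if a joint passes its speed limit or range.

ROBOT

A 6-joint arm with a two-finger parallel gripper is mounted at the origin on the work surface. World frame = base frame: x ahead of the robot, y to its left, z up, the work surface at z = 0. Lengths are in mm, angles in rad, forces in N, time in s.
With the tool pointing down it reaches from about 325 to 900 mm from the base axis. Payload 6.1 kg.
Tool frame: the origin (TCP) lies on the centre line of the jaws, within the pads' length; the fingertips stand 11 mm ahead of it and the grasp point (between the pads) lies 8 mm behind it (r.tip_reach is the distance from the TCP to the fingertips, in mm); z points along the fingers, y is the line along which they close (so a half turn about z gives the same grasp; the last joint's range is limited). The gripper opens to 87 mm and grips with 3 to 60 N. Pads are 19 mm wide; open, the fingers measure 117 mm over their backs; the gripper's body (75 mm by 190 mm) begins 51 mm behind the grasp point.
Start: joints at [-1.427, 0.22, 1.526, -0, 1.395, -0.126], TCP at [166.58, -602.384, 233.538] pointing down, gripper open.
Joint ranges: [-2.98, 2.98], [-0.91, 2.08], [0.09, 2.57], [-1.24, 4.39], [0.2, 2.65], [-2.68, 2.68]. Speed limits (rad/s): [2.57, 2.57, 3.01, 3.14, 3.14, 3.14].

INTERFACE

Orientations are given as a unit quaternion [x, y, z, w].
In Python, from rig import readout, vision, r gives the robot as it stands. The module is installed in compiled form; this text tells all that it offers.
- The arm moves only by the shell command python3 -m handwheel 'ROWS'. ROWS is text: rows parted by semicolons, each of 7 numbers parted by spaces: the finger opening in mm, from 0 to 87, then the shift along the tool's x, y, z in mm, then the turn, a rotation vector about the tool's x, y, z in degrees. In form: hand tx ty tz wx wy wz; .... A call has 1 to 20 rows; each row is the pose to reach, as a shift and turn from the pose commanded when the call began, along the tool's axes at that moment; what a row does not reach only later rows make up. A row lasts 1/12 s, in which the tool goes at most 41.7 mm and 7.16 degrees, less where a joint would pass 70% of its speed; a pose out of reach is approached as far as the arm can. A call with a gripper value outside its range is refused whole. The fingers move at their own pace and stop on an object; the grip force is fixed at half the most. Time passes only in rows, so rows that repeat a pose let the fingers close. It gives the time, the measured TCP pose, the force, the opening and the grip force at its end, in the units of the state.
- readout.read_state(): the state, without advancing time (a new reading comes with each control period).
- vision.get_image(name): name is "side" or "top"; returns the picture (480x640x3 uint8, red, green, blue); there is no depth.
- vision.calibration(name): a dict with "intrinsics" (3x3 intrinsics, pixels), "k1" (the pictures are not rectified: a ray, as slopes to the right and down, at radius r is drawn at 1 + k1 r^2 times it, then the intrinsics apply), "extrinsics" (4x4, takes a point from camera to world coordinates). Camera axes: x right, y up, looking along -z (the intrinsics and any distortion apply to the point x, -y, -z); pixel columns grow to the right and rows downward; lengths in mm; the calibration is good to about 2 mm. A picture is of the moment at which its call begins. calibration takes no time and is no camera call.
- r.hand_in(): hands the job in; it is judged then, once.
The state is a dict: "clock": time; "qpos": joint angles; "dq": joint speeds; "effort": joint torques, N m; "ee_pos": TCP position; "tcp_rot": TCP orientation; "wrist_force": force on the tool from outside, world axes, zero at the start; "ft_torque": the same for the moment, N m; "opening": finger opening in mm; "finger_force": force on a finger pad.
Only numpy, scipy, OpenCV 4.12 (cv2) and the standard library are available. Lean on these libraries where they do the work, as an engineer would, in place of code of your own. Each camera call takes 0.05 s, during which the arm holds its last target. There are 200 camera calls.

## Working session

There is one attempt and no reset: what is moved stays moved. The work goes in short steps, Python scripts to look and compute and a shell command to move; the robot and the scene stay as the last step left them, time stands still between calls to the robot, and variables do not carry over. Pictures are saved under pics/ and viewed, at most 10 in all, crops included, and the job is handed in when it is done.

```bash
mkdir -p pics
cat > h.py <<'E'
import numpy as np, cv2
from rig import readout, vision, r
from scipy.spatial.transform import Rotation as R
def snap(n,f):
    im=vision.get_image(n); cv2.imwrite('pics/'+f,im[:,:,::-1]); return im
def ray(n,uv):
    c=vision.calibration(n);K=np.array(c['intrinsics']);E=np.array(c['extrinsics'])
    d=np.array([c['k1'],0,0,0,0.])
    p=cv2.undistortPoints(np.array([[uv]],float),K,d)[0,0]
    v=E[:3,:3]@np.array([p[0],-p[1],-1]); return E[:3,3],v/np.linalg.norm(v)
def onz(n,uv,z):
    o,v=ray(n,uv); return o+v*(z-o[2])/v[2]
def proj(n,P):
    c=vision.calibration(n);K=np.array(c['intrinsics']);E=np.array(c['extrinsics'])
    q=E[:3,:3].T@(np.array(P,float)-E[:3,3]);s=np.array([q[0],-q[1]])/-q[2]
    s=s*(1+c['k1']*(s@s)); return K[:2,:2]@s+K[:2,2]
E
python3 - <<'E'
from h import *
for n in('top','side'):
    snap(n,n+'0.png'); c=vision.calibration(n); print(np.round(c['extrinsics'],2).tolist(),c['intrinsics'],c['k1'])
s=readout.read_state(); print(s)
E
```

```text
[[-0.02, 0.98, -0.18, 377.88], [-1.0, -0.02, 0.01, 132.8], [0.0, 0.18, 0.98, 1071.0], [0.0, 0.0, 0.0, 1.0]] [[469.05708403   0.         313.22218546]
 [  0.         469.05708403 239.06365066]
 [  0.           0.           1.        ]] -0.12580564534675373
[[0.92, 0.29, -0.25, 363.69], [-0.39, 0.7, -0.6, -363.99], [0.0, 0.65, 0.76, 650.28], [0.0, 0.0, 0.0, 1.0]] [[440.71665949   0.         319.13764028]
 [  0.         440.71665949 239.07467793]
 [  0.           0.           1.        ]] -0.06933026555394321
{'clock': 0.1, 'qpos': array([-1.42711495e+00,  2.21134538e-01,  1.52752026e+00,  8.10631556e-06,
        1.39468407e+00, -1.26079400e-01]), 'dq': array([-1.13354852e-03, -2.21863830e-03, -1.12385263e-03,  4.12474083e-04,
        5.54227610e-05,  5.73003650e-04]), 'effort': array([ 6.83932958e-04, -4.95947957e+01, -3.88517547e+01,  7.01845111e-02,
        5.16444154e-02, -4.26434269e-05]), 'ee_pos': array([ 166.49579054, -601.85064465,  232.54204235]), 'tcp_rot': array([ 9.90917141e-01,  1.34471028e-01, -3.69441144e-06, -8.73107712e-04]), 'wrist_force': array([-0.06309447, -0.3382507 , -0.2090324 ]), 'ft_torque': array([0.05893649, 0.01727351, 0.01705058]), 'finger_force': 0.0, 'opening': 87.05469261123227}
```

View pics/top0.png

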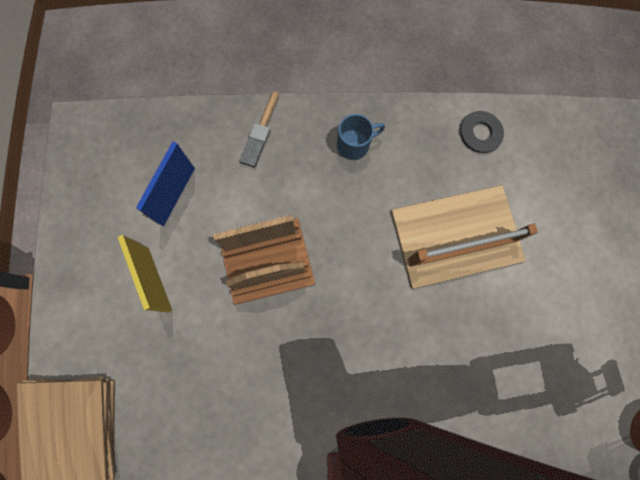

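View pics/side0.png

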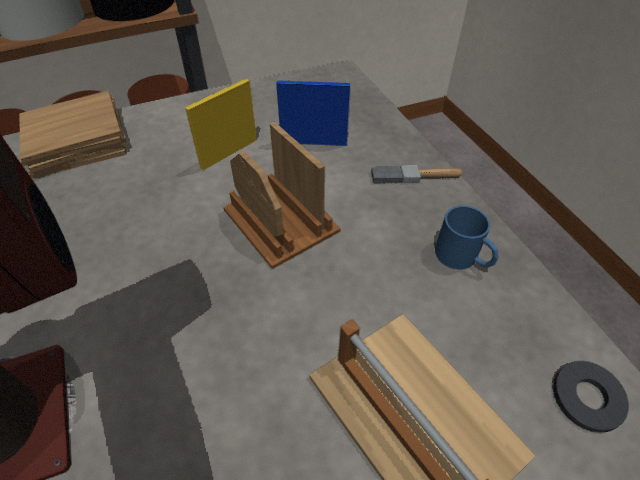

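Both pictures: candidates are the wooden square bat (top 258,232; side 298,170), the octagon (top 268,272; side 257,195), yellow (top 145,275), blue (top 167,185) and the stacked boards (top 60,430). I choose the far-slot bat with the full-width straight top edge. The rack's rail runs from (418,256) to (532,230) in top, with most of its base beyond it.

Run:
```python
import cv2,numpy as np
t=cv2.imread('pics/top0.png');s=cv2.imread('pics/side0.png')
f=lambda im,x,y,w,h,W,H:cv2.resize(im[y:y+h,x:x+w],(W,H),interpolation=cv2.INTER_CUBIC)
cv2.imwrite('pics/c1.png',np.vstack([np.hstack([f(t,205,205,120,100,400,300*400//360),f(s,215,115,120,100,400,333)]),f(t,385,180,160,53,800,265) ])[:598])
cv2.imwrite('pics/c2.png',f(t,385,180,160,120,800,600))
```

```text
(no output)
```

View pics/c1.png

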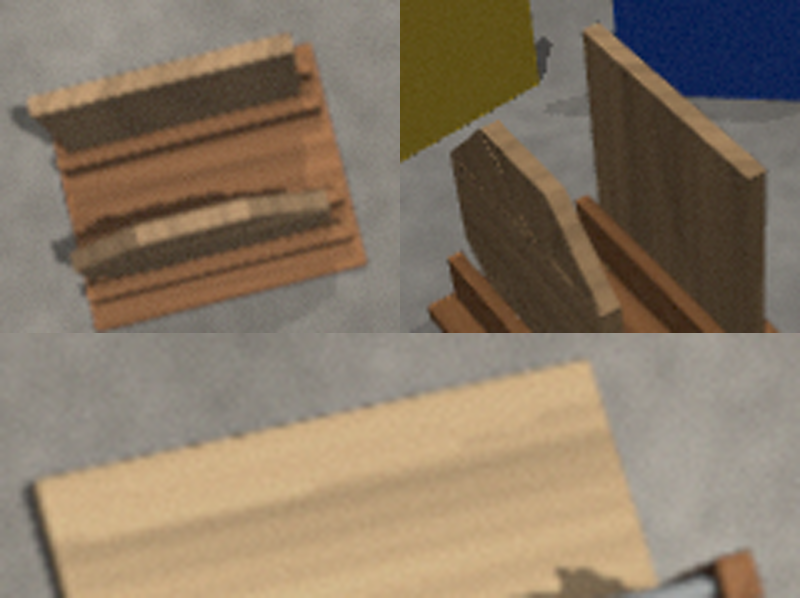

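View pics/c2.png

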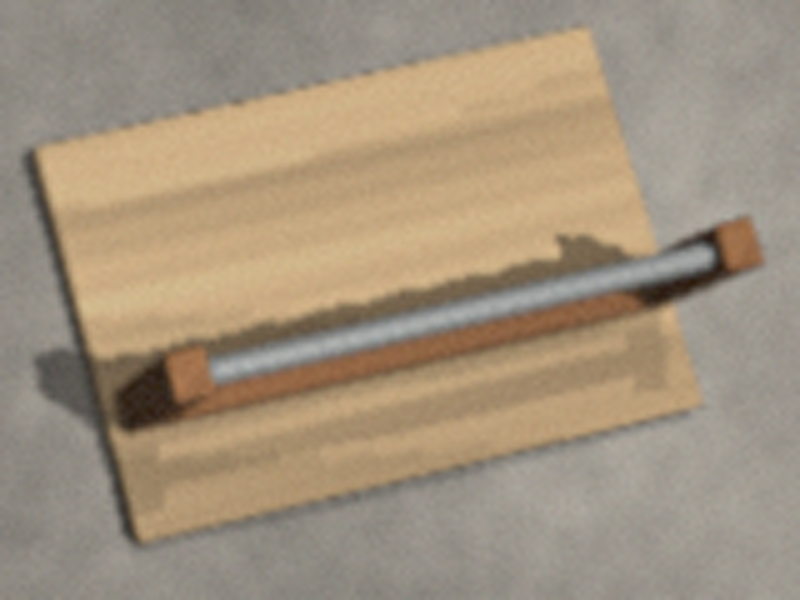

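The crop confirms the choice: the square bat's top edge runs from about (213.5,237) to (294,218.5) in top. The rack's base corners are at (393,210), (503,186), (525,261) and (413,288), with the rail from (427,254) to (528,231).

```bash
cat >> h.py <<'E'
def tri(a,b):
    (o1,d1),(o2,d2)=ray('top',a),ray('side',b)
    s=np.linalg.lstsq(np.c_[d1,-d2],o2-o1,rcond=None)[0]
    p,q=o1+s[0]*d1,o2+s[1]*d2; return (p+q)/2,np.linalg.norm(p-q)
E
python3 - <<'E'
from h import *
u=lambda x,y,ox,oy,k:np.array([(x+.5)/k+ox-.5,(y+.5)/k+oy-.5])
T=[u(*p,205,205,10/3) for p in[(28,97),(36,117),(290,36),(297,54)]]
S=[u(x-400,y,215,115,10/3) for x,y in[(598,25),(584,32),(765,173),(753,181)]]
P=[]
for a,b in zip(T,S): print(tri(a,b),onz('top',a,172)); P.append(onz('top',a,172))
P=np.array(P);print('batc',P.mean(0),'yaw',np.degrees(np.arctan2(*(P[:2].mean(0)-P[2:].mean(0))[[1,0]]))-90, np.linalg.norm(P[0]-P[2]))
S2=[onz('side',b,172) for b in S];print('side c',np.mean(S2,0))
C=np.array([onz('top',u(*p,385,180,5),15) for p in[(38,150),(590,30),(700,405),(138,542)]])
print(np.round(C,1),[np.linalg.norm(C[i]-C[i-1]) for i in range(4)])
y=C[0]+C[3]-C[1]-C[2];y/=np.linalg.norm(y);x=np.array([y[1],-y[0],0]);print('rack yaw',np.degrees(np.arctan2(x[1],x[0])),'origin',C.mean(0)-35*x)
A=np.array([onz('top',u(*p,385,180,5),107) for p in[(210,372),(715,257)]]);d=A[0]-A[1];print('rail',A.mean(0),np.degrees(np.arctan2(d[1],d[0]))-90,np.linalg.norm(d))
Pp=np.array([onz('top',u(*p,385,180,5),120) for p in[(188,375),(740,244)]]);print('posts',Pp.mean(0),np.linalg.norm(Pp[0]-Pp[1]))
E
```

```text
(array([560.14754629, 323.17446011, 169.0164055 ]), np.float64(1.7896727889855693)) [560.44210475 322.43052289 172.        ]
(array([548.93626959, 317.70446198, 170.38663872]), np.float64(0.5101747229323137)) [548.37406525 317.40550449 172.        ]
(array([595.71042692, 167.69432647, 168.35907012]), np.float64(0.353221395254042)) [594.65508504 167.58990821 172.        ]
(array([585.85996862, 163.33294101, 169.17646418]), np.float64(3.0560325793435212)) [583.68181066 163.54963594 172.        ]
batc [571.78826642 242.74389288 172.        ] yaw 12.69169235871395 158.5753574001981
side c [571.71982054 239.55728313 172.        ]
[[ 643.   -60.4   15. ]
 [ 699.5 -332.4   15. ]
 [ 516.9 -368.8   15. ]
 [ 459.8  -97.5   15. ]] [np.float64(186.92428842633896), np.float64(277.766378681435), np.float64(186.14834792177825), np.float64(277.27154360045535)]
rack yaw 11.810888305354979 origin [ 545.52948321 -221.95110739   15.        ]
rail [ 546.14943619 -225.13031995  107.        ] 11.4593567538585 231.36238452315163
posts [ 546.09403955 -221.6397606   120.        ] 250.43748386452086
```

```bash
cat >> h.py <<'E'
def tool(yaw,tilt=0):  # tool y along object x (yaw deg); z down, tilted toward object +x
    return R.from_euler('z',yaw,degrees=True)*R.from_euler('y',-tilt,degrees=True)*R.from_matrix(np.array([[0,1,0],[1,0,0],[0,0,-1.]]))
def rows(pos,rot,show=True):
    s=readout.read_state();q=R.from_quat(s['tcp_rot'])
    t=q.inv().apply(np.array(pos,float)-s['ee_pos']);w=np.degrees((q.inv()*rot).as_rotvec())
    print('t',t.round(1),'w',w.round(2),'n',np.linalg.norm(t)/41.7,np.linalg.norm(w)/7.16);return t,w
E
python3 - <<'E'
from h import *
print(tool(0).as_matrix()); rows([480,60,290],tool(12.7))
E
```

```text
[[ 0.  1.  0.]
 [ 1.  0.  0.]
 [ 0.  0. -1.]]
t [ 478.6 -554.5  -56.4] w [-7.000e-02 -9.000e-02 -8.724e+01] n 17.6162322316326 12.184912517905843
```

```bash
python3 -m handwheel '50 50 -58 -30 0 0 -7; 50 479 -555 -57 0 0 -87; 50 479 -555 -57 0 0 -87; 50 479 -555 -57 0 0 -87; 50 479 -555 -57 0 0 -87; 50 479 -555 -57 0 0 -87; 50 479 -555 -57 0 0 -87; 50 479 -555 -57 0 0 -87; 50 479 -555 -57 0 0 -87; 50 479 -555 -57 0 0 -87; 50 479 -555 -57 0 0 -87; 50 479 -555 -57 0 0 -87; 50 479 -555 -57 0 0 -87; 50 479 -555 -57 0 0 -87; 50 479 -555 -57 0 0 -87; 50 479 -555 -57 0 0 -87; 50 479 -555 -57 0 0 -87; 50 479 -555 -57 0 0 -87; 50 479 -555 -57 0 0 -87; 50 479 -555 -57 0 0 -87'
python3 - <<'E'
from h import *
rows([571.8,241.5,215],tool(12.7))
E
```

```text
clock: 1.77
ee_pos: [480.2, 61.6, 290.0]
tcp_rot: [0.625, 0.781, -0.0, -0.0]
wrist_force: [-0.4, -0.2, -0.0]
opening: 50.1
finger_force: 0.0
t [155.4 128.9  74.8] w [-0.08 -0.01 -0.04] n 5.1631374626773185 0.012488322128233947
```

```bash
python3 -m handwheel '50 155 129 75 0 0 0; 50 155 129 75 0 0 0; 50 155 129 75 0 0 0; 50 155 129 75 0 0 0; 50 155 129 75 0 0 0; 50 155 129 75 0 0 0; 50 155 129 75 0 0 0; 50 155 129 75 0 0 0'
python3 - <<'E'
from h import *
a=snap('top','t1.png');b=snap('side','s1.png')
f=lambda im,x,y,w,h:cv2.resize(im[y:y+h,x:x+w],(400,400),interpolation=cv2.INTER_CUBIC)
cv2.imwrite('pics/c3.png',np.hstack([f(a,190,170,160,160),f(b,210,50,160,160)])[:,:,::-1])
rows([571.8,241.5,151],tool(12.7))
E
```

```text
clock: 2.43
ee_pos: [572.5, 238.0, 215.0]
tcp_rot: [0.626, 0.78, -0.001, -0.0]
wrist_force: [0.6, -0.8, 0.4]
opening: 49.8
finger_force: 0.0
t [ 4.1 -0.4 65.6] w [ 0.06  0.03 -0.34] n 1.5767910225258357 0.048372547417019574
```

View pics/c3.png

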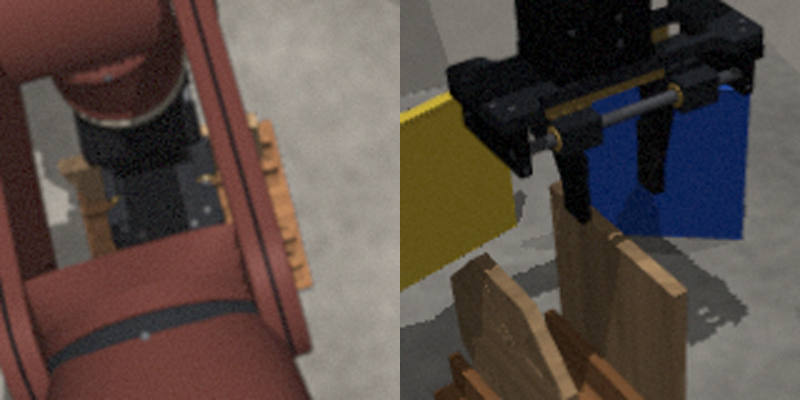

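The side view shows the fingers at about (580,205) and (650,180) on either side of the bat's top edge, clear of the octagon. I'll go down and close.

```bash
python3 -m handwheel '50 3 0 30 0 0 0; 50 3 0 55 0 0 0; 50 3 0 64 0 0 0; 50 3 0 64 0 0 0; 30 3 0 64 0 0 0; 20 3 0 64 0 0 0; 0 3 0 64 0 0 0; 0 3 0 64 0 0 0; 0 3 0 64 0 0 0; 0 3 0 64 0 0 0; 0 3 0 64 0 0 0; 0 3 0 64 0 0 0'
```

```text
clock: 3.53
ee_pos: [572.5, 242.5, 151.9]
tcp_rot: [0.626, 0.78, 0.0, 0.0]
wrist_force: [0.2, 0.6, 1.6]
opening: 11.6
finger_force: 29.9
```

```bash
python3 -m handwheel '0 0 0 -10 0 0 0; 0 0 0 -25 0 0 0; 0 0 0 -45 0 0 0; 0 0 0 -75 0 0 0; 0 0 0 -110 0 0 0; 0 0 0 -145 0 0 0; 0 0 0 -155 0 0 0; 0 0 0 -155 0 0 0'
python3 - <<'E'
from h import *
s=readout.read_state();print(s['ee_pos'],s['wrist_force'])
rows([560,-180,305],tool(11.8))
E
```

```text
clock: 4.2
ee_pos: [573.9, 242.8, 311.6]
tcp_rot: [0.626, 0.78, 0.003, 0.002]
wrist_force: [-0.0, 0.2, -1.7]
opening: 11.7
finger_force: 29.9
[573.90085467 242.84700695 311.62926558] [-0.00689611  0.18461054 -1.66585516]
t [-409.9 -104.8    5.6] w [ 0.45 -0.03  0.66] n 10.146939355828259 0.1112768587694108
```

```bash
cat >> h.py <<'E'
YAW=11.8;O=np.array([545.8,-222,0]);RK=R.from_euler('z',YAW,degrees=True)
def rk(p): return O+RK.apply(p)
E
python3 - <<'E'
from h import *
rows(rk([32,0,300]),tool(YAW,20))
E
```

```text
t [-448.2  -95.8   10.7] w [-19.55  -0.15   0.65] n 10.994292133123826 2.732315350989625
```

```bash
python3 -m handwheel '0 -15 -3 0 0 0 0; 0 -40 -9 0 0 0 0; 0 -75 -16 0 0 0 0; 0 -110 -24 0 -2 0 0; 0 -148 -32 0 -4 0 0; 0 -186 -40 2 -7 0 0; 0 -224 -48 4 -10 0 0; 0 -262 -56 5 -12 0 0; 0 -300 -64 6 -14 0 0; 0 -338 -72 7 -16 0 0; 0 -375 -80 8 -18 0 0.5; 0 -405 -87 9 -19.5 0 0.65; 0 -430 -92 10 -19.5 0 0.65; 0 -444 -95 11 -19.5 0 0.65; 0 -448 -96 11 -19.5 0 0.65; 0 -448 -96 11 -19.5 0 0.65; 0 -448 -96 11 -19.5 0 0.65'
python3 - <<'E'
from h import *
s=readout.read_state();print(RK.inv().apply(s['ee_pos']-O),(R.from_euler('z',-YAW,degrees=True)*R.from_quat(s['tcp_rot'])).as_matrix().round(3))
rows(rk([-2.9+14,0,148.6+16]),tool(YAW,20))
E
```

```text
clock: 5.62
ee_pos: [574.9, -214.6, 294.4]
tcp_rot: [0.621, 0.765, 0.132, 0.105]
wrist_force: [-0.3, -0.1, -2.0]
opening: 11.5
finger_force: 29.9
[ 29.98797864   1.29442609 294.43667857] [[-0.001  0.943  0.333]
 [ 1.    -0.     0.004]
 [ 0.004  0.333 -0.943]]
t [ -1.8 -61.  116.2] w [-0.57 -0.23 -0.02] n 3.146516410237684 0.08656880572670644
```

```bash
python3 -m handwheel '0 0 -15 30 0 0 0; 0 0 -32 62 -0.5 0 0; 0 -1 -46 88 -0.5 0 0; 0 -1 -55 106 -0.5 0 0; 0 -1 -61 116 -0.5 0 0; 0 -1 -61 116 -0.5 0 0; 0 -1 -61 116 -0.5 0 0'
python3 - <<'E'
from h import *
s=readout.read_state();print(RK.inv().apply(s['ee_pos']-O),s['wrist_force'])
a=snap('top','t2.png');b=snap('side','s2.png')
f=lambda im,x,y,w,h:cv2.resize(im[y:y+h,x:x+w],(400,400),interpolation=cv2.INTER_CUBIC)
cv2.imwrite('pics/c4.png',np.hstack([f(a,370,140,190,190),f(b,300,270,210,210)])[:,:,::-1])
E
```

```text
clock: 6.2
ee_pos: [557.4, -219.4, 166.3]
tcp_rot: [0.621, 0.765, 0.136, 0.109]
wrist_force: [-0.3, -0.0, -1.7]
opening: 11.8
finger_force: 29.9
[1.18949547e+01 1.63445271e-01 1.66324766e+02] [-0.2643979  -0.01891071 -1.66623441]
```

View pics/c4.png

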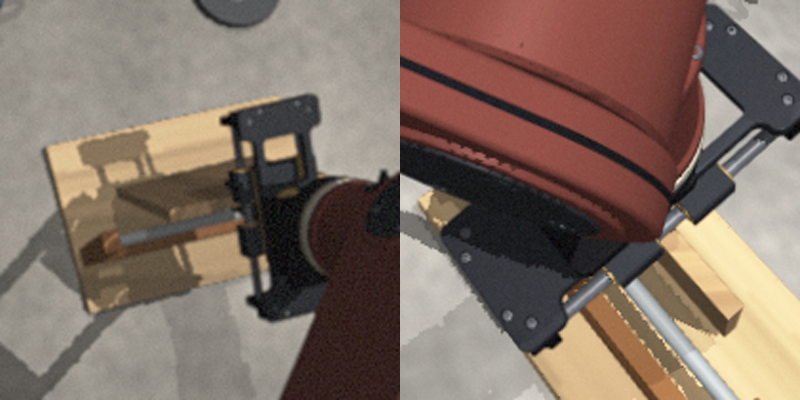

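The bat is on the far side of the rail, its top edge parallel to the rail and near its middle (top crop 120–240, 170–210). I'll lower it gently.

```bash
python3 -m handwheel '0 0 -5 4 0 0 0; 0 0 -10 8.5 0 0 0; 0 0 -12.3 11 0 0 0; 0 0 -12.6 11.5 0 0 0; 0 0 -12.6 11.5 0 0 0'
python3 - <<'E'
from h import *
s=readout.read_state();print(RK.inv().apply(s['ee_pos']-O),RK.inv().apply(s['wrist_force']))
E
python3 -m handwheel '0 0 -0.3 1 0 0 0; 0 0 -0.7 1.9 0 0 0; 0 0 -0.7 1.9 0 0 0'
```

```text
clock: 6.72
ee_pos: [548.7, -222.0, 150.2]
tcp_rot: [0.621, 0.764, 0.135, 0.108]
wrist_force: [-0.4, 0.2, -0.6]
opening: 11.6
finger_force: 29.9
[  2.85212378  -0.56880268 150.21471754] [-0.31878847  0.27289745 -0.57705276]
clock: 6.97
ee_pos: [549.2, -222.1, 148.6]
tcp_rot: [0.621, 0.764, 0.135, 0.109]
wrist_force: [0.3, -0.3, -1.6]
opening: 12.2
finger_force: 29.9
```

```bash
python3 -m handwheel '0 0 -0.3 0.9 0 0 0; 0 0 -0.3 0.9 0 0 0; 0 0 -0.3 0.9 0 0 0' | grep -E 'ee_pos|wrist'
python3 -m handwheel '0 0 -0.3 0.9 0 0 0; 0 0 -0.3 0.9 0 0 0; 0 0 -0.3 0.9 0 0 0'| grep -E 'ee_pos|wrist'
python3 - <<'E'
from h import *
s=readout.read_state();print(RK.inv().apply(s['ee_pos']-O),RK.inv().apply(s['wrist_force']))
E
```

```text
ee_pos: [549.5, -222.2, 148.2]
wrist_force: [-0.4, -0.4, 0.7]
ee_pos: [549.7, -222.3, 148.2]
wrist_force: [-3.7, 0.9, 7.2]
[  3.7836361   -1.09761633 148.20260043] [-3.47889437  1.60496441  7.16452863]
```

Foot contact found (7 N). I'll ease the load, then move to the rail.

```bash
python3 -m handwheel '0 0 0.3 -0.8 0 0 0; 0 0 -1.6 -1.5 0 0 0; 0 0 -3.4 -2.1 0 0 0; 0 0 -4.4 -2.5 0 0 0; 0 0 -4.4 -2.5 0 0 0' | grep -E 'ee_pos|wrist'
python3 -m handwheel '0 0 -0.9 -0.3 0 0 0; 0 0 -0.9 -0.3 0 0 0; 0 0 -0.9 -0.3 0 0 0'| grep -E 'ee_pos|wrist'
python3 - <<'E'
from h import *
s=readout.read_state();print(RK.inv().apply(s['ee_pos']-O),RK.inv().apply(s['wrist_force']))
E
```

```text
ee_pos: [544.5, -223.2, 147.9]
wrist_force: [1.7, 1.4, 1.7]
ee_pos: [543.6, -223.4, 147.9]
wrist_force: [1.7, -0.3, 1.4]
[ -2.41086363  -0.92614934 147.93564062] [ 1.57917541 -0.62149253  1.37239456]
```

```bash
python3 -m handwheel '0 0 -0.9 -0.3 0 0 0; 0 0 -0.9 -0.3 0 0 0; 0 0 -0.9 -0.3 0 0 0'| grep -E 'ee_pos|wrist'
python3 -m handwheel '0 0 -0.9 -0.3 0 0 0; 0 0 -0.9 -0.3 0 0 0; 0 0 -0.9 -0.3 0 0 0'| grep -E 'ee_pos|wrist'
python3 - <<'E'
from h import *
s=readout.read_state();print(RK.inv().apply(s['ee_pos']-O),RK.inv().apply(s['wrist_force']),(R.from_euler('z',-YAW,degrees=True)*R.from_quat(s['tcp_rot'])).as_matrix().round(3)[2],s['ft_torque'])
E
```

```text
ee_pos: [543.2, -223.4, 147.9]
wrist_force: [7.0, 0.5, -0.8]
ee_pos: [543.0, -223.5, 148.1]
wrist_force: [9.8, 1.9, -2.9]
[ -3.01827383  -0.88102774 148.05738585] [ 9.92568935 -0.17904937 -2.90073565] [ 0.001  0.345 -0.939] [ 0.16865244 -1.85589937 -0.11789902]
```

Rail contact came exactly where expected. I'll ease off, seat the foot, and release.

```bash
python3 -m handwheel '0 0 0.8 0.2 0 0 0; 0 0 0.6 0.7 0 0 0; 0 0 0.6 0.7 0 0 0'| grep -E 'ee_pos|wrist'
python3 - <<'E'
from h import *
s=readout.read_state();print(RK.inv().apply(s['ee_pos']-O),RK.inv().apply(s['wrist_force']))
E
```

```text
ee_pos: [543.3, -223.5, 148.0]
wrist_force: [5.9, 2.5, 2.8]
[ -2.74369357  -0.91266771 148.03172461] [6.32069257 1.18660248 2.78801559]
```

```bash
python3 -m handwheel '14 0 0 0 0 0 0; 18 0 0 0 0 0 0; 24 0 0 0 0 0 0; 32 0 0 0 0 0 0; 40 0 0 0 0 0 0; 40 0 0 0 0 0 0; 40 0 0 0 0 0 0'
python3 - <<'E'
from h import *
b=snap('side','s3.png');a=snap('top','t3.png')
f=lambda im,x,y,w,h:cv2.resize(im[y:y+h,x:x+w],(400,400),interpolation=cv2.INTER_CUBIC)
cv2.imwrite('pics/c5.png',np.hstack([f(a,370,140,190,190),f(b,300,270,210,210)])[:,:,::-1])
E
```

```text
clock: 9.47
ee_pos: [542.0, -223.4, 146.8]
tcp_rot: [0.621, 0.764, 0.135, 0.109]
wrist_force: [0.6, 0.0, -0.4]
opening: 37.9
finger_force: 0.0
```

View pics/c5.png

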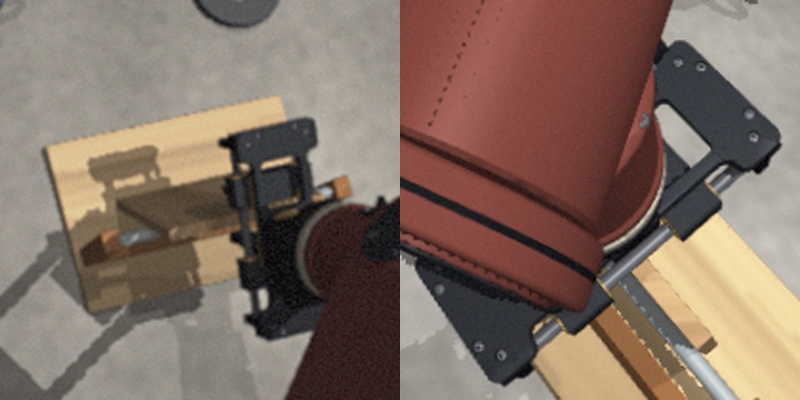

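The bat rests on the rail, the fingers are open on either side, and the force is zero. I'll retreat along the tool axis and then look.

```bash
python3 -m handwheel '40 0 0 -8 0 0 0; 40 0 0 -20 0 0 0; 40 0 0 -38 0 0 0; 40 0 0 -60 0 0 0; 40 0 0 -90 0 0 0; 40 0 0 -120 0 0 0; 40 80 0 -130 0 0 0; 40 120 0 -130 0 0 0; 40 160 0 -130 0 0 0; 40 200 0 -130 0 0 0; 40 240 0 -130 0 0 0; 40 280 0 -130 0 0 0; 40 280 0 -130 0 0 0; 40 280 0 -130 0 0 0'
python3 - <<'E'
from h import *
b=snap('side','s4.png');a=snap('top','t4.png')
f=lambda im,x,y,w,h:cv2.resize(im[y:y+h,x:x+w],(400,400),interpolation=cv2.INTER_CUBIC)
cv2.imwrite('pics/c6.png',np.hstack([f(a,200,100,360,360),f(b,120,0,480,480)])[:,:,::-1])
cv2.imwrite('pics/c7.png',np.hstack([f(a,370,140,190,190),f(b,300,240,240,240)])[:,:,::-1])
E
```

```text
clock: 10.73
ee_pos: [440.1, 46.1, 271.5]
tcp_rot: [0.619, 0.766, 0.137, 0.109]
wrist_force: [0.5, -0.6, 0.3]
opening: 39.9
finger_force: 0.0
```

View pics/c7.png

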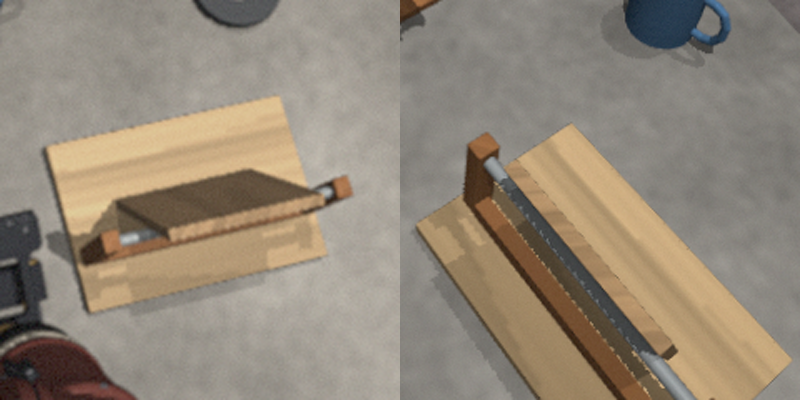

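View pics/c6.png

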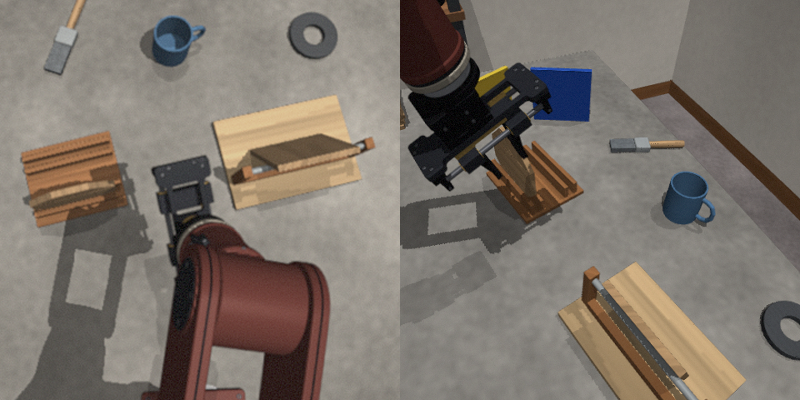

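The bat leans on the rail parallel to it (top edge in the crop from (170,238) to (324,204)), the octagon is still in its slot, and the arm is clear. One quick numeric check before I hand in.

Run:
```python
from h import *
k=400/190
P=[RK.inv().apply(onz('top',((x+.5)/k+369.5,(y+.5)/k+139.5),165)-O) for x,y in[(170,238),(324,204)]]
print(np.round(P,1),'expect x~ -13, mid y~0'); d=P[0]-P[1];print(np.degrees(np.arctan2(d[0],d[1])),np.linalg.norm(d))
```

```text
[[-13.5  81.2 165. ]
 [-15.7 -76.8 165. ]] expect x~ -13, mid y~0
0.8012929338033321 157.98745608828952
```

```bash
python3 -c "
from rig import r
print(r.hand_in())"
```

```text
the job is handed in; nothing more can be done
None
```

The square bat is leaning on the rack's rail at about 20 degrees, within about 1 degree of square and about 2 mm of the middle; the eight-sided bat is still in its slot, and the job was handed in at about 11 s with the arm clear.

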